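# Cover the capsule dispenser and hold a capsule out

### The arm

A 6-joint arm with a two-finger parallel gripper is mounted at the origin on the work surface. World frame = base frame: x ahead of the robot, y to its left, z up, the work surface at z = 0. Lengths are in m, angles in degrees, forces in N, time in s.
With the tool pointing down it reaches from about 0.3 to 0.75 m from the base axis. Payload 8.5 kg.
Tool frame: the origin (TCP) lies between the finger pads, 19 mm behind the fingertips; this is the grasp point; z points along the fingers, y is the line along which they close (so a half turn about z gives the same grasp; the last joint's range is limited). The gripper opens to 85 mm and grips with 20 to 120 N. Pads are 22 mm wide; open, the fingers measure 114 mm over their backs; the gripper's body (76 mm by 85 mm) begins 54 mm behind the grasp point. The pads swing forward as they close: fully open they stand 13 mm farther back than shut.
Start: joints at [64.784, 21.807, 74.336, -0, 83.858, -12.336], TCP at [0.123, 0.536, 0.25] pointing down, gripper open.
Joint ranges: [-178.18, 178.18], [-50.72, 133.34], [12.68, 142.11], [-81.47, 261.47], [9.98, 163.14], [-165.26, 165.26]. Speed limits (degrees/s): [136.94, 136.94, 180, 180, 180, 180].

### API

Orientations are given as a 3x3 rotation matrix whose columns are the frame's x, y, z axes.
In Python, from rig import env gives the robot as it stands.
- The arm moves only by the tool servo_tool, never from a script. Its argument "steps" is a list of rows, each an object of numbers: "tx", "ty", "tz": the shift along the world's x, y, z in cm; "yaw": the turn about the world's z in degrees; "claw": the finger opening in cm, from 0 to 8.54. In form: [{"tx": .., "ty": .., "tz": .., "yaw": .., "claw": ..}, ...]. A call has 1 to 20 rows; each row shifts and turns the commanded pose from where the row before left it; what a row does not reach is not made up. A row lasts 1/10 s, in which the tool goes at most 50 mm and 8.59 degrees, less where a joint would pass 70% of its speed; a pose out of reach is approached as far as the arm can. A call with a gripper value outside its range is refused whole. The fingers move at their own pace and stop on an object; "newtons" is the grip in N (left out, the last holds). Time passes only in rows, so rows that do not move let the fingers close. It gives the time, the measured TCP pose, the force, the opening and the grip force at its end, in the units of the state.
- env.observe(): the state, without advancing time (a new reading comes with each control period).
- env.get_image(name): name is "scene" or "top"; returns (picture, depth): 400x640x3 uint8, red, green, blue; 400x640 float32, m along the optical axis (not along the pixel's ray), 0 where there is no reading.
- env.camera_model(name): a dict with "fovy" (degrees; the focal length in pixels is half the picture's height over the tangent of half this angle, whatever the lens; pixels are square), "cx", "cy" (the principal point, pixels), "dist_coeffs" ([k1, k2, p1, p2, k3] as OpenCV has them; the pictures are not rectified), "T" (4x4, takes a point from camera to world coordinates). Camera axes: x right, y down, z forward; pixel columns grow to the right and rows downward; lengths in m; the calibration is good to about 2 mm. A picture is of the moment at which its call begins. camera_model takes no time and is no camera call.
- env.close_job(): hands the job in; it is judged then, once.
The state is a dict: "time_s": time; "q": joint angles; "qvel": joint speeds; "joint_efforts": joint torques, N m; "position": TCP position; "tool_rot": TCP orientation; "ft_force": force on the tool from outside, world axes, zero at the start; "wrist_torque": the same for the moment, N m; "grip_width": finger opening in m; "gripper_force": force on a finger pad.
Only numpy, scipy, OpenCV 4.12 (cv2) and the standard library are available. Lean on these libraries where they do the work, as an engineer would, in place of code of your own. Each camera call takes 0.05 s, during which the arm holds its last target. There are 200 camera calls.

### The job

The capsule dispenser has just been refilled: pick up its loose cover from the mat, lower it onto the open tube by its knob so that it sits fully seated and level, and let go of it. Then pull the dispenser's spring-return slide out by its black tab until the red line on the slide is level with the front edge of the dark metal deck, not past it (overpulled, the next capsule tips down behind the slide and jams it), and finish while still holding it there with the capsule offered in its pocket for someone to take. Leave the kettle, jug, mug and caddy standing where they are.

Things in the scene. Friction and masses are not known exactly. Their poses are not given: they have to be found in the camera images.
- dispenser: Fixed capsule dispenser. Origin on the worktop under its clear tube's axis; z up; front (slide side) is its own -x, facing roughly world -y. Base 175 x 112 mm; dark metal housing 84 mm wide, from 34 mm in front of the origin (front edge of its deck, top 40 mm high) to 125 mm behind. On the deck the tube, 54 mm outside, 48 mm inside diameter, open rim 110 mm above the worktop, capsules inside.
- tube_rim (a point): Centre of the tube's open mouth, at the level of its rim, 110 mm above the worktop.
- deck_edge (a point): Middle of the top of the dark metal deck's front edge, against which the red line is read; 34 mm in front of the tube axis, 40 mm above the worktop. Axes as dispenser.
- slide (a joint): How far the white slide is out, m: 0 home, 0.064 red line level with the deck's front edge, end stop at 0.105. Moves along the dispenser's own -x. The return spring pulls it home with 4 N at 0, rising evenly to 9 N at the line, plus 0.5 N friction and light damping; no latch.
- tab_grip (a point): Grip point of the slide's black upright tab, 46 mm above the worktop. The tab is 10 mm thick along the pull (dispenser x), 44 mm wide across it, and rises from the white tongue (22 mm high) to 62 mm above the worktop; it can be pinched from above either way. With the slide home it is 105 mm in front of the tube's axis; it travels with the slide. Axes as dispenser.
- red_line (a point): Middle of the red line, 4 mm wide, painted across the top of the white slide 30 mm behind the pocket's centre; 33 mm above the worktop, hidden under the deck until the slide is out.
- pocket (a point): Centre of the floor of the slide's round pocket (48 mm diameter, 23 mm deep), 10 mm above the worktop; below the tube when the slide is home.
- capsule1: The lowest capsule, lying in the slide's pocket: orange hard plastic tub with foil top, 44 mm rim, 24 mm high, 18 g. Origin at the centre of its underside. It rides out in the pocket with the slide.
- cover: Loose cover, right way up on the mat, about 90 g: wooden disc 66 mm diameter, 5 mm thick; below it a black plug (42 mm diameter, 8 mm deep, chamfered) that enters the tube with 3 mm play all round; on top a black upright round knob 22 mm diameter, 29 mm high. Origin at the centre of the plug's underside, z up: disc underside at 8 mm, disc top 13 mm, knob top 42 mm.
- cover_seat (a point): Centre of the underside of the cover's disc, 8 mm above the cover's origin; this rests on the tube's rim (on tube_rim) when seated.
- cover_grip (a point): Point on the knob's axis 35 mm above the cover's origin, where the TCP of a downward grip may go.
- mat: Blue silicone mat 220 x 240 x 3 mm, stuck to the worktop, on which the cover lies; origin at the centre of its underside.
- kettle: Brushed steel kettle, 160 mm diameter, 212 mm high, black handle; origin under its centre; leave alone.
- jug: White ceramic jug, 104 mm diameter, 150 mm high; origin under its centre; leave alone.
- mug: Green plastic mug with a grey hinged lid, 84 mm diameter, 109 mm high; origin under its centre; leave alone.
- caddy: Open bamboo caddy with teaspoons and sachet boxes, 110 x 110 mm, spoons to 163 mm high; origin under its centre; leave alone.
Things that resemble listed ones, but are neither listed nor needed, are in the scene too. There is more than one size of the cover; the job needs the middle-sized.

How it is judged (in metres and radians):
On the way, in this order (a step that is already met when the one before it is completed fails the run):
1. The cover, still in the grip, is lowered to the tube's mouth (disc within 10 mm of the rim, centred within 6 mm) (contact force between the fingers and cover above 0.5 N and horizontal distance between cover_seat and tube_rim below 0.006 m and z of cover_seat in the frame of tube_rim between -0.003 and 0.01 m), for 0.1 s.
2. The cover is let go and sits seated and level on the rim while the slide is still home (z of cover_seat in the frame of tube_rim between -0.002 and 0.002 m and horizontal distance between cover_seat and tube_rim below 0.005 m and angle between cover's own z axis and vertical below 0.05 rad and contact force between the fingers and cover below 0.3 N and value of joint slide below 0.008 m), for 0.2 s.
3. The slide is out with its red line at the deck's front edge, held by its tab (value of joint slide between 0.057 and 0.071 m and contact force between the fingers and slide above 5 N), for 0.2 s.
At the end, for the whole second after the job is handed in: Fingers on the tab (over 5 N) hold the slide still with the red line within 7 mm of the deck's front edge (joint 0.057 to 0.071), the lowest capsule flat in its pocket; the cover untouched, seated (within 2 mm of the rim, centred within 5 mm) and level within 0.05 rad (all of step 3 and velocity of joint slide between -0.01 and 0.01 m/s and z of cover_seat in the frame of tube_rim between -0.002 and 0.002 m and horizontal distance between cover_seat and tube_rim below 0.005 m and angle between cover's own z axis and vertical below 0.05 rad and contact force between the fingers and cover below 0.3 N and horizontal distance between capsule1 and pocket below 0.006 m and z of capsule1 in the frame of pocket below 0.004 m and angle between capsule1's own z axis and vertical below 0.1 rad); the arm keeps its last pose, push and grip.
It fails at once if the slide is pulled well past the line (over 0.078) (value of joint slide above 0.078 m).
It fails at once if a bystander is shifted more than 30 mm or tipped (distance of any of kettle, jug, mug, caddy from where it was at the start of the episode above 0.03 m or angle between any of kettle, jug, mug, caddy's own z axis and vertical above 0.3 rad).
It also fails if it takes over 56 s, if anything falls off the work surface, if the arm or the gripper's body presses on something with over 40 N, if the wrist force passes 120 N, or if a joint passes its speed limit or range.

## Working session

There is one attempt and no reset: what is moved stays moved. The work goes in short steps, Python scripts to look and compute and a tool call to move; the robot and the scene stay as the last step left them, time stands still between calls to the robot, and variables do not carry over. Pictures are saved under pics/ and viewed, at most 10 in all, crops included, and the job is handed in when it is done.

Besides the shell and the picture viewer there is one more tool, called as name([rows], argument=value, ...), one row to a line, values as JSON. servo_tool: Moves the arm, as the interface text tells. Its arguments: {"type":"object","properties":{"steps":{"type":"array"},"newtons":{"type":"number"}},"required":["steps"]}

```bash
mkdir -p pics
cat > h.py <<'E'
import numpy as np, cv2
from rig import env
def cam(n):
    m=env.camera_model(n); f=200/np.tan(np.radians(m['fovy'])/2)
    return np.array([[f,0,m['cx']],[0,f,m['cy']],[0,0,1]]),np.array(m['dist_coeffs'],float),np.array(m['T'])
def ray(n,u,v):
    K,d,T=cam(n); p=cv2.undistortPoints(np.array([[[u,v]]],float),K,d)[0,0]
    return T[:3,3],T[:3,:3]@np.array([p[0],p[1],1])
def at_z(n,u,v,z):
    o,r=ray(n,u,v); return o+r*(z-o[2])/r[2]
def proj(n,P):
    K,d,T=cam(n); Ti=np.linalg.inv(T)
    return cv2.projectPoints(np.atleast_2d(np.array(P,float)),cv2.Rodrigues(Ti[:3,:3])[0],Ti[:3,3],K,d)[0][:,0]
def cloud(n,D):
    K,d,T=cam(n); v,u=np.mgrid[0:400,0:640]
    p=cv2.undistortPoints(np.stack([u,v],-1).reshape(-1,1,2).astype(float),K,d)[:,0]
    P=np.c_[p,np.ones(len(p))]*D.reshape(-1,1)
    return (P@T[:3,:3].T+T[:3,3]).reshape(400,640,3)
def save(f,im): cv2.imwrite('pics/'+f,im[:,:,::-1])
E
python3 - <<'E'
from h import *
for n in('scene','top'):
    im,D=env.get_image(n); save(n+'0.png',im); np.savez(n+'0.npz',im=im,D=D)
    print(n,cam(n)[2].round(3).tolist())
s=env.observe(); print(s['time_s'],s['position'],s['tool_rot'])
E
```

```text
scene [[0.876, 0.418, -0.242, 0.939], [0.483, -0.746, 0.458, -0.62], [0.011, -0.518, -0.855, 1.437], [0.0, 0.0, 0.0, 1.0]]
top [[-0.016, -0.974, 0.226, 0.314], [-1.0, 0.016, -0.003, 0.099], [-0.001, -0.226, -0.974, 1.153], [0.0, 0.0, 0.0, 1.0]]
0.1 [0.1225076  0.53595805 0.24946607] [[-9.74840775e-01  2.22901704e-01 -5.42171390e-04]
 [ 2.22902207e-01  9.74840089e-01 -1.18604122e-03]
 [ 2.64159798e-04 -1.27705254e-03 -9.99999150e-01]]
```

View pics/scene0.png

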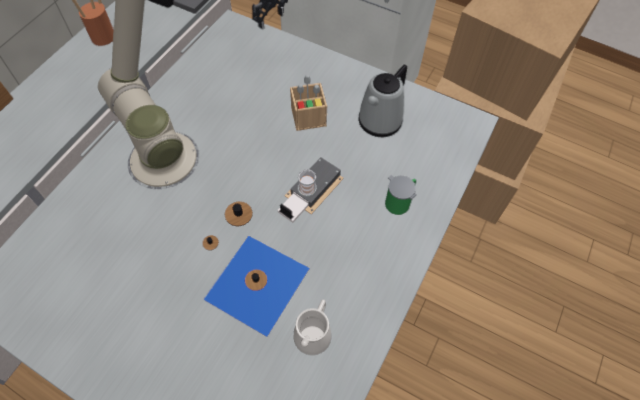

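View pics/top0.png

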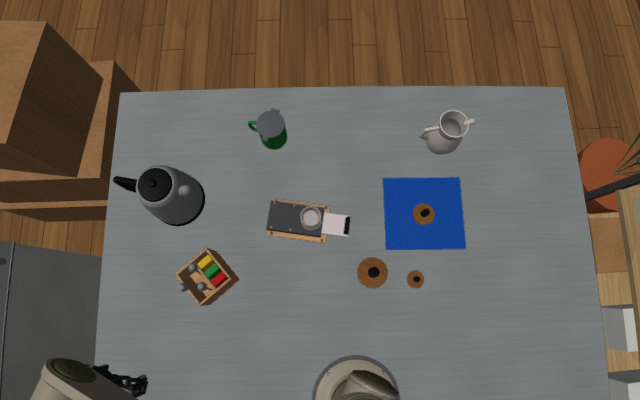

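Three cover-like discs are in the top view: large at (372,272), small at (415,279), both on the bare worktop, and the middle-sized one on the blue mat at (424,214). The last fits the description (middle size, on the mat). The dispenser tube is at (311,217), with its slide towards +u (world -y). An enlarged crop and the diameters should confirm this.

Run:
```python
from h import *
z=np.load('top0.npz'); im=z['im']
save('crop1.png',cv2.resize(im[185:300,260:460],None,fx=4,fy=4,interpolation=cv2.INTER_CUBIC))
C=cloud('top',z['D'])
hsv=cv2.cvtColor(im,cv2.COLOR_RGB2HSV)
for u,v in((372,272),(415,279),(424,214)):
    a=C[v-22:v+22,u-22:u+22]; h=hsv[v-22:v+22,u-22:u+22]
    m=(h[...,0]<22)&(h[...,1]>90)&(h[...,2]>50)
    if u==415: m[:,:6]=0
    P=a[m]; ys,xs=np.nonzero(m); print(u,v,'disc z',np.median(P[:,2]).round(4),'ext',np.ptp(np.percentile(P[:,:2],[1,99],axis=0),axis=0).round(4))
    (cx,cy),r=cv2.minEnclosingCircle(np.c_[xs,ys].astype(np.float32)); print(' circle px',cx+u-22,cy+v-22,r,'xy@z16',at_z('top',cx+u-22,cy+v-22,.016).round(4))
    k=(h[...,2]<45)&(a[...,2]>.035); ys,xs=np.nonzero(k)
    if len(xs): print(' knob',xs.mean()+u-22,ys.mean()+v-22,'z',a[k][:,2].max(),a[k].mean(0).round(4))
# tube rim: depth near .11
a=C[195:240,290:335]; m=(a[...,2]>.1)&(a[...,2]<.118); print('rim',m.sum(),a[m].mean(0) if m.any() else 0)
ys,xs=np.nonzero(m)
if len(xs): (cx,cy),r=cv2.minEnclosingCircle(np.c_[xs,ys].astype(np.float32));print(cx+290,cy+195,r,at_z('top',cx+290,cy+195,.11))
```

```text
372 272 disc z 0.018 ext [0.0822 0.0809]
 circle px 371.8388423919678 272.21074295043945 15.363607406616211 xy@z16 [ 0.35   -0.0576  0.016 ]
 knob 373.3333333333333 271.76344086021504 z 1.152682191804684 [ 0.3495 -0.0547  0.0672]
415 279 disc z 0.0103 ext [0.0456 0.0467]
 circle px 415.0 279.0 8.602425575256348 xy@z16 [ 0.3279 -0.1813  0.016 ]
 knob 416.5 279.3333333333333 z 0.03678375606792694 [ 0.3266 -0.1806  0.0358]
424 214 disc z 0.0171 ext [0.0575 0.0607]
 circle px 422.93225860595703 213.69354820251465 10.596894264221191 xy@z16 [ 0.518 -0.218  0.016]
 knob 425.07142857142856 212.04761904761904 z 0.049393509194369134 [ 0.5176 -0.2168  0.0442]
rim 118 [0.50287718 0.11721836 0.11003148]
309.87962913513184 215.4166660308838 10.453841209411621 [0.50177242 0.11656107 0.11      ]
```

View pics/crop1.png

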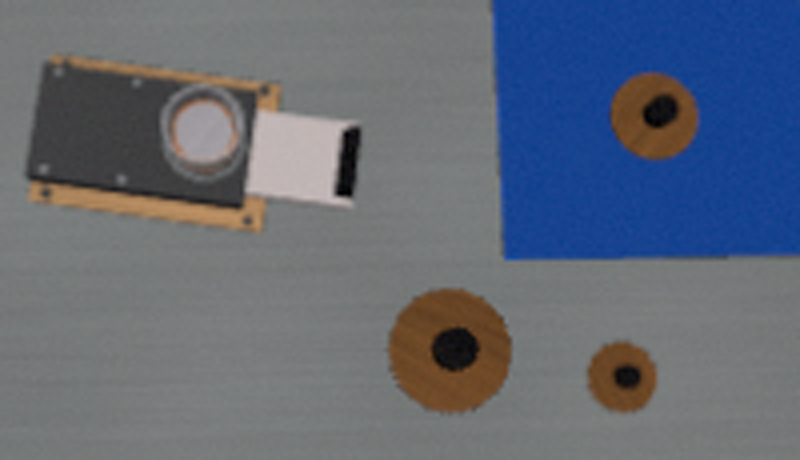

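The crop confirms it: middle disc ≈62–66 mm on the mat, large 82 mm, small 46 mm. Tube, housing and black tab are all clear. Next I fit the dispenser pose with an overlay in both cameras.

```bash
cat >> h.py <<'E'
def dispT(x,y,yaw):
    c,s=np.cos(yaw),np.sin(yaw); return lambda p:np.array(p)@np.array([[c,s,0],[-s,c,0],[0,0,1]])+[x,y,0]
t=np.linspace(0,2*np.pi,60)
RIM=np.c_[.027*np.cos(t),.027*np.sin(t),0*t+.11]
DECK=np.array([[-.034,.042,.04],[.125,.042,.04],[.125,-.042,.04],[-.034,-.042,.04],[-.034,.042,.04]])
TAB=np.array([[-.1,.022,.062],[-.11,.022,.062],[-.11,-.022,.062],[-.1,-.022,.062],[-.1,.022,.062]])
def overlay(n,im,box,k,shapes):
    u0,v0,u1,v1=box; o=cv2.resize(im[v0:v1,u0:u1],None,fx=k,fy=k,interpolation=cv2.INTER_CUBIC)
    for S in shapes:
        p=((proj(n,S)-[u0,v0]+.5)*k-.5); cv2.polylines(o,[np.round(p).astype(np.int32)],False,(255,0,0),1)
    return o
E
python3 - <<'E'
from h import *
W={(45,62):0,(27,178):0,(243,208):0}
P={}
for u,v in((45,62),(27,178),(243,208)): P[u]=at_z('top',260+(u-1.5)/4,185+(v-1.5)/4,.04)
d=P[27]-P[243]; e=P[45]-P[27]; print(np.linalg.norm(d),np.linalg.norm(e),np.degrees(np.arctan2(d[1],d[0])),np.degrees(np.arctan2(e[1],e[0])))
tb=[at_z('top',260+(u-1.5)/4,185+(v-1.5)/4,.062) for u,v in((355,125),(341,125),(335,196),(350,198))]; print('tab',np.mean(tb,0))
c=np.mean(tb,0); r=np.array([.5022,.1168]); w=r-c[:2]; print(np.hypot(*w),np.degrees(np.arctan2(w[1],w[0])))
yaw=np.arctan2(d[1],d[0]); f=dispT(.5022,.1168,yaw)
oo=[]
for n,b in(('top',(262,190,362,250)),('scene',(265,150,365,225))):
    im=np.load(n+'0.npz')['im']; o=overlay(n,im,b,6,[f(RIM),f(DECK),f(TAB)]); oo.append(cv2.resize(o,None,fx=.66,fy=.66,interpolation=cv2.INTER_AREA) if 0 else o[:, :600])
o=np.vstack([oo[0],oo[1]]); o=np.hstack([oo[0],oo[1][:360]]); 
save('ov1.png',cv2.resize(o,(800,240))) ; save('ovt.png',oo[0]); save('ovs.png',oo[1])
E
```

```text
0.15661650784621947 0.08602349478391755 81.17483006855483 -8.131259483941195
tab [0.4817467  0.01600446 0.062     ]
0.10284978351312367 78.52935957393032
```

View pics/ovt.png

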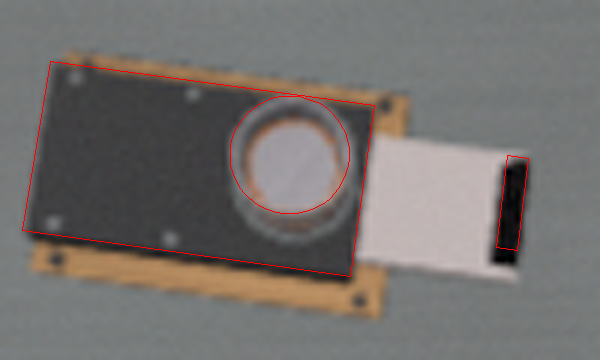

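View pics/ovs.png

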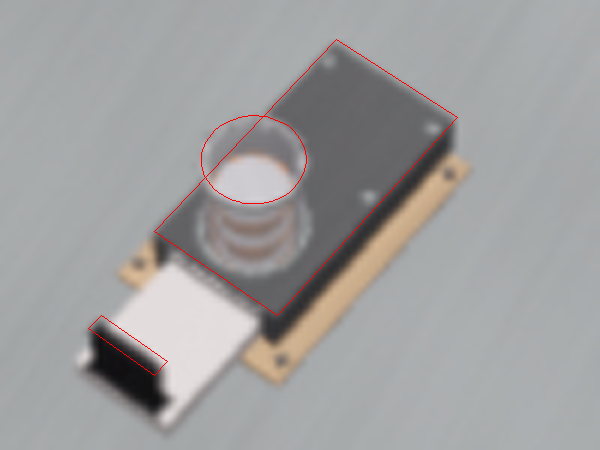

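The overlay in both cameras matches: rim at (291,155)/6 in the top crop and (254,160)/6 in the scene crop, with deck corners and tab within about 1 mm. The dispenser is at (0.502, 0.117), with its +x at 81.2°. My tool y is at 77.1°, so +4.1° suits both grasps. Moving above the cover.

servo_tool([
  {"tx": 1.9, "ty": -3.4, "tz": 0, "yaw": 0.2, "claw": 8.5},
  {"tx": 1.98, "ty": -3.8, "yaw": 0.2},
  {"tx": 1.98, "ty": -3.8, "yaw": 0.2},
  {"tx": 1.98, "ty": -3.8, "yaw": 0.2},
  {"tx": 1.98, "ty": -3.8, "yaw": 0.2},
  {"tx": 1.98, "ty": -3.8, "yaw": 0.2},
  {"tx": 1.98, "ty": -3.8, "yaw": 0.2},
  {"tx": 1.98, "ty": -3.8, "yaw": 0.2},
  {"tx": 1.98, "ty": -3.8, "yaw": 0.2},
  {"tx": 1.98, "ty": -3.8, "yaw": 0.2},
  {"tx": 1.98, "ty": -3.8, "yaw": 0.2},
  {"tx": 1.98, "ty": -3.8, "yaw": 0.2},
  {"tx": 1.98, "ty": -3.8, "yaw": 0.2},
  {"tx": 1.98, "ty": -3.8, "yaw": 0.2},
  {"tx": 1.98, "ty": -3.8, "yaw": 0.2},
  {"tx": 1.98, "ty": -3.8, "yaw": 0.2},
  {"tx": 1.98, "ty": -3.8, "yaw": 0.2},
  {"tx": 1.98, "ty": -3.8, "yaw": 0.2},
  {"tx": 1.98, "ty": -3.8, "yaw": 0.2},
  {"tx": 1.98, "ty": -3.5, "yaw": 0.3},
])

```text
invalid input at $.steps[1]: expected keys tx, ty, tz, yaw, claw
```

Run:
```python
from h import *
from scipy.optimize import least_squares
s=env.observe(); print(s['position'],np.degrees(np.arctan2(s['tool_rot'][1][1],s['tool_rot'][0][1])))
# scene measurement of cover disc: brown blob + knob, vs. rendered disc outline centre
z=np.load('scene0.npz'); im=z['im']; hsv=cv2.cvtColor(im,cv2.COLOR_RGB2HSV)
m=(hsv[...,0]<22)&(hsv[...,1]>90)&(hsv[...,2]>40); 
w=np.zeros((400,640),bool); w[262:298,240:274]=1; ys,xs=np.nonzero(m&w)
lo,hi=np.array([xs.min(),ys.min()]),np.array([xs.max(),ys.max()]); print(lo,hi)
c=(lo+hi)/2; print('scene disc',at_z('scene',*c,.0145).round(4))
z=np.load('top0.npz'); im=z['im']; hsv=cv2.cvtColor(im,cv2.COLOR_RGB2HSV)
m=(hsv[...,0]<22)&(hsv[...,1]>90)&(hsv[...,2]>40); w=np.zeros((400,640),bool); w[200:228,410:438]=1; ys,xs=np.nonzero(m&w)
print('top disc',at_z('top',(xs.min()+xs.max())/2,(ys.min()+ys.max())/2,.0145).round(4),xs.min(),xs.max(),ys.min(),ys.max())
```

```text
[0.1225076  0.53595805 0.24946607] 77.12046789307668
[246 270] [266 289]
scene disc [ 0.5193 -0.2188  0.0145]
top disc [ 0.5188 -0.2187  0.0145] 413 433 204 223
```

servo_tool([
  {"tx": 1.98, "ty": -3.77, "tz": 0, "yaw": 0.2, "claw": 8.5},
  {"tx": 1.98, "ty": -3.77, "tz": 0, "yaw": 0.2, "claw": 8.5},
  {"tx": 1.98, "ty": -3.77, "tz": 0, "yaw": 0.2, "claw": 8.5},
  {"tx": 1.98, "ty": -3.77, "tz": 0, "yaw": 0.2, "claw": 8.5},
  {"tx": 1.98, "ty": -3.77, "tz": 0, "yaw": 0.2, "claw": 8.5},
  {"tx": 1.98, "ty": -3.77, "tz": 0, "yaw": 0.2, "claw": 8.5},
  {"tx": 1.98, "ty": -3.77, "tz": 0, "yaw": 0.2, "claw": 8.5},
  {"tx": 1.98, "ty": -3.77, "tz": 0, "yaw": 0.2, "claw": 8.5},
  {"tx": 1.98, "ty": -3.77, "tz": 0, "yaw": 0.2, "claw": 8.5},
  {"tx": 1.98, "ty": -3.77, "tz": 0, "yaw": 0.2, "claw": 8.5},
  {"tx": 1.98, "ty": -3.77, "tz": 0, "yaw": 0.2, "claw": 8.5},
  {"tx": 1.98, "ty": -3.77, "tz": 0, "yaw": 0.2, "claw": 8.5},
  {"tx": 1.98, "ty": -3.77, "tz": 0, "yaw": 0.2, "claw": 8.5},
  {"tx": 1.98, "ty": -3.77, "tz": 0, "yaw": 0.2, "claw": 8.5},
  {"tx": 1.98, "ty": -3.77, "tz": 0, "yaw": 0.2, "claw": 8.5},
  {"tx": 1.98, "ty": -3.77, "tz": 0, "yaw": 0.2, "claw": 8.5},
  {"tx": 1.98, "ty": -3.77, "tz": 0, "yaw": 0.2, "claw": 8.5},
  {"tx": 1.98, "ty": -3.77, "tz": 0, "yaw": 0.2, "claw": 8.5},
  {"tx": 1.98, "ty": -3.77, "tz": 0, "yaw": 0.2, "claw": 5.0},
  {"tx": 1.98, "ty": -3.77, "tz": 0, "yaw": 0.2, "claw": 5.0},
], newtons=30)

```text
time_s: 2.1
position: [0.519, -0.2195, 0.2496]
tool_rot: [[-0.988, 0.155, -0.001], [0.155, 0.988, 0.0], [0.001, 0.0, -1.0]]
ft_force: [0.2, 0.3, -0.2]
grip_width: 0.0591
gripper_force: 0.0
```

servo_tool([
  {"tx": 0, "ty": 0, "tz": -3, "yaw": 0, "claw": 5.0},
  {"tx": 0, "ty": 0, "tz": -4, "yaw": 0, "claw": 5.0},
])

```text
time_s: 2.3
position: [0.5193, -0.2194, 0.1797]
tool_rot: [[-0.988, 0.156, 0.003], [0.156, 0.988, -0.002], [-0.003, -0.001, -1.0]]
ft_force: [1.0, 0.1, -0.1]
grip_width: 0.0502
gripper_force: 0.0
```

servo_tool([
  {"tx": 0, "ty": 0, "tz": -4, "yaw": 0, "claw": 5.0},
  {"tx": 0, "ty": 0, "tz": -4, "yaw": 0, "claw": 5.0},
  {"tx": 0, "ty": 0.07, "tz": -3, "yaw": 0, "claw": 5.0},
  {"tx": 0, "ty": 0, "tz": -2, "yaw": 0, "claw": 5.0},
  {"tx": 0, "ty": 0, "tz": -1, "yaw": 0, "claw": 5.0},
  {"tx": 0, "ty": 0, "tz": -0.1, "yaw": 0, "claw": 4.0},
  {"tx": 0, "ty": 0, "tz": 0, "yaw": 0, "claw": 3.0},
  {"tx": 0, "ty": 0, "tz": 0, "yaw": 0, "claw": 1.5},
  {"tx": 0, "ty": 0, "tz": 0, "yaw": 0, "claw": 1.5},
  {"tx": 0, "ty": 0, "tz": 0, "yaw": 0, "claw": 1.5},
  {"tx": 0, "ty": 0, "tz": 0, "yaw": 0, "claw": 1.5},
], newtons=30)

```text
time_s: 3.4
position: [0.5191, -0.2175, 0.0401]
tool_rot: [[-0.988, 0.154, 0.002], [0.154, 0.988, -0.001], [-0.002, -0.001, -1.0]]
ft_force: [-0.1, 0.1, 6.2]
grip_width: 0.0207
gripper_force: 30.2
```

servo_tool([
  {"tx": 0, "ty": 0, "tz": 1, "yaw": 0, "claw": 1.5},
  {"tx": 0, "ty": 0, "tz": 3, "yaw": 0, "claw": 1.5},
  {"tx": 0, "ty": 0, "tz": 4, "yaw": 0, "claw": 1.5},
  {"tx": 0, "ty": 0, "tz": 4, "yaw": 0, "claw": 1.5},
  {"tx": 0, "ty": 0, "tz": 4, "yaw": 0, "claw": 1.5},
  {"tx": 0, "ty": 0, "tz": 2, "yaw": 0, "claw": 1.5},
  {"tx": 0, "ty": 0, "tz": 0, "yaw": 0, "claw": 1.5},
])

```text
time_s: 4.1
position: [0.5192, -0.2175, 0.2225]
tool_rot: [[-0.988, 0.154, 0.005], [0.154, 0.988, -0.004], [-0.006, -0.003, -1.0]]
ft_force: [0.4, -0.2, -0.8]
grip_width: 0.0206
gripper_force: 29.5
```

Run:
```python
from h import *
s=env.observe(); p=s['position']; print(p,s['ft_force'])
oo=[]
for n in('scene','top'):
    im,D=env.get_image(n); c=proj(n,p-[0,0,.035])[0].round().astype(int); print(n,c)
    disc=np.c_[.033*np.cos(t),.033*np.sin(t),0*t]+p-[0,0,.0245]
    b=(c[0]-25,c[1]-25,c[0]+25,c[1]+25)
    hs=cv2.resize(im[b[1]:b[3],b[0]:b[2]],None,fx=8,fy=8,interpolation=cv2.INTER_CUBIC)
    oo.append(overlay(n,im,b,8,[disc])); np.savez(n+'1.npz',im=im,D=D)
save('held.png',np.hstack(oo))
```

```text
[ 0.51922584 -0.21752403  0.22252157] [ 0.42899694 -0.23561932 -0.8199737 ]
scene [250 255]
top [440 201]
```

View pics/held.png

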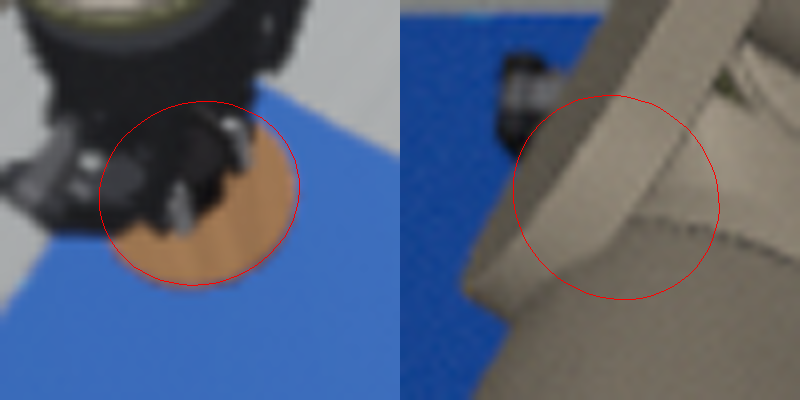

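The scene crop shows the cover held level, with its disc outline within 0.4 px of the TCP model (top view is blocked by the arm). The wrist reads −0.8 N, which fits 90 g. Moving over the tube.

servo_tool([
  {"tx": -0.1, "ty": 1.7, "tz": 0, "yaw": 0, "claw": 1.5},
  {"tx": -0.2, "ty": 3.4, "tz": 0, "yaw": 0, "claw": 1.5},
  {"tx": -0.2, "ty": 4, "tz": 0, "yaw": 0, "claw": 1.5},
  {"tx": -0.2, "ty": 4, "tz": 0, "yaw": 0, "claw": 1.5},
  {"tx": -0.2, "ty": 4, "tz": 0, "yaw": 0, "claw": 1.5},
  {"tx": -0.2, "ty": 4, "tz": 0, "yaw": 0, "claw": 1.5},
  {"tx": -0.2, "ty": 4, "tz": 0, "yaw": 0, "claw": 1.5},
  {"tx": -0.2, "ty": 4, "tz": 0, "yaw": 0, "claw": 1.5},
  {"tx": -0.2, "ty": 3, "tz": 0, "yaw": 0, "claw": 1.5},
  {"tx": 0, "ty": 1.3, "tz": 0, "yaw": 0, "claw": 1.5},
  {"tx": 0, "ty": 0, "tz": -1, "yaw": 0, "claw": 1.5},
  {"tx": 0, "ty": 0, "tz": -2, "yaw": 0, "claw": 1.5},
  {"tx": 0, "ty": 0, "tz": -1.5, "yaw": 0, "claw": 1.5},
  {"tx": 0, "ty": 0, "tz": -0.5, "yaw": 0, "claw": 1.5},
  {"tx": 0, "ty": 0, "tz": 0, "yaw": 0, "claw": 1.5},
])

```text
time_s: 5.7
position: [0.5013, 0.1159, 0.1679]
tool_rot: [[-0.988, 0.156, -0.002], [0.156, 0.988, -0.0], [0.002, -0.001, -1.0]]
ft_force: [-0.4, -0.1, -0.6]
grip_width: 0.0205
gripper_force: 29.5
```

servo_tool([
  {"tx": 0.05, "ty": 0.05, "tz": -0.8, "yaw": 0, "claw": 1.5},
  {"tx": 0, "ty": 0, "tz": -0.6, "yaw": 0, "claw": 1.5},
  {"tx": 0, "ty": 0, "tz": 0, "yaw": 0, "claw": 1.5},
])

```text
time_s: 6.0
position: [0.5018, 0.1172, 0.1543]
tool_rot: [[-0.988, 0.154, -0.001], [0.154, 0.988, -0.0], [0.001, -0.0, -1.0]]
ft_force: [-0.2, -0.2, -0.4]
grip_width: 0.0209
gripper_force: 29.6
```

Run:
```python
from h import *
s=env.observe(); p=s['position']; print(p,s['ft_force'])
im,D=env.get_image('scene'); np.savez('scene2.npz',im=im,D=D)
f=dispT(.5022,.1168,np.radians(81.2))
disc=np.c_[.033*np.cos(t),.033*np.sin(t),0*t]+p-[0,0,.0240]
imt,_=env.get_image('top')
a=overlay('scene',im,(282,150,332,206),9,[disc,f(RIM),f(TAB)])
b=overlay('top',imt,(285,185,325,241),9,[disc,f(RIM)])
save('over.png',np.hstack([a,b])[:, :800])
```

```text
[0.50177936 0.11724489 0.15432275] [-0.17723691 -0.15694237 -0.41640673]
```

View pics/over.png

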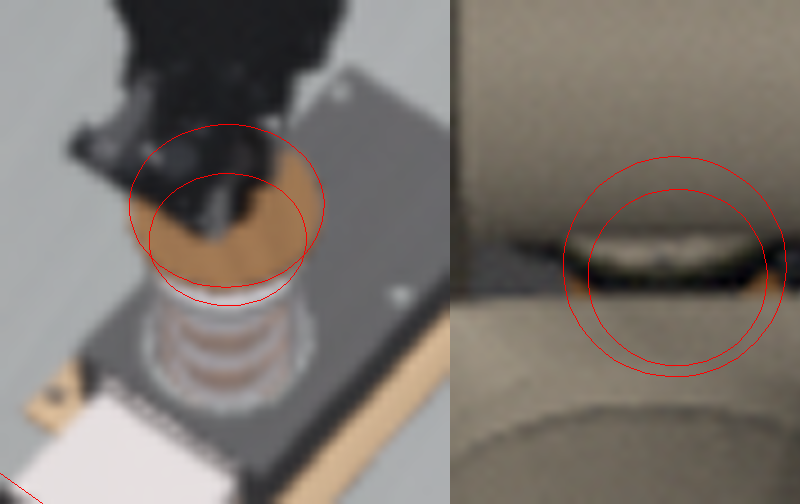

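Scene crop: disc (130–322 px wide) and tube rim (152–305) coincide with their overlays, concentric to about 1 mm. The top view agrees, with disc edges at 567 and 783. Lowering.

servo_tool([
  {"tx": 0.03, "ty": 0, "tz": -0.4, "yaw": 0, "claw": 1.5},
  {"tx": 0, "ty": 0, "tz": -0.4, "yaw": 0, "claw": 1.5},
  {"tx": 0, "ty": 0, "tz": -0.3, "yaw": 0, "claw": 1.5},
  {"tx": 0, "ty": 0, "tz": -0.2, "yaw": 0, "claw": 1.5},
  {"tx": 0, "ty": 0, "tz": 0, "yaw": 0, "claw": 1.5},
])

```text
time_s: 6.6
position: [0.5023, 0.1173, 0.1417]
tool_rot: [[-0.988, 0.154, -0.001], [0.154, 0.988, 0.0], [0.001, -0.0, -1.0]]
ft_force: [0.5, 0.1, -0.4]
grip_width: 0.0209
gripper_force: 29.6
```

servo_tool([
  {"tx": 0, "ty": 0, "tz": -0.1, "yaw": 0, "claw": 1.5},
  {"tx": 0, "ty": 0, "tz": -0.1, "yaw": 0, "claw": 1.5},
  {"tx": 0, "ty": 0, "tz": -0.1, "yaw": 0, "claw": 1.5},
  {"tx": 0, "ty": 0, "tz": 0, "yaw": 0, "claw": 1.5},
])

```text
time_s: 7.0
position: [0.5024, 0.1173, 0.1392]
tool_rot: [[-0.988, 0.154, 0.0], [0.154, 0.988, -0.0], [-0.0, 0.0, -1.0]]
ft_force: [-1.4, -0.6, 0.4]
grip_width: 0.0206
gripper_force: 29.7
```

servo_tool([
  {"tx": 0, "ty": 0, "tz": -0.1, "yaw": 0, "claw": 1.5},
  {"tx": 0, "ty": 0, "tz": 0, "yaw": 0, "claw": 1.5},
])

```text
time_s: 7.2
position: [0.5024, 0.1173, 0.1391]
tool_rot: [[-0.988, 0.154, 0.001], [0.154, 0.988, -0.0], [-0.001, 0.0, -1.0]]
ft_force: [-4.0, -0.7, 10.4]
grip_width: 0.021
gripper_force: 30.7
```

It is on the rim at TCP z 0.139 m, as predicted, with 10 N of contact. Releasing and rising.

servo_tool([
  {"tx": 0, "ty": 0, "tz": 0, "yaw": 0, "claw": 2.4},
  {"tx": 0, "ty": 0, "tz": 0, "yaw": 0, "claw": 3.5},
  {"tx": 0, "ty": 0, "tz": 0, "yaw": 0, "claw": 5},
  {"tx": 0, "ty": 0, "tz": 0, "yaw": 0, "claw": 5},
  {"tx": 0, "ty": 0, "tz": 1, "yaw": 0, "claw": 5},
  {"tx": 0, "ty": 0, "tz": 3, "yaw": 0, "claw": 5},
  {"tx": 0, "ty": 0, "tz": 4, "yaw": 0, "claw": 5},
  {"tx": -0.3, "ty": -2, "tz": 0, "yaw": 0, "claw": 5},
  {"tx": -0.6, "ty": -4, "tz": 0, "yaw": 0, "claw": 5},
  {"tx": -0.6, "ty": -4, "tz": 0, "yaw": 0, "claw": 5},
  {"tx": -0.1, "ty": -0.4, "tz": 0, "yaw": 0, "claw": 5},
  {"tx": 0, "ty": 0, "tz": 0, "yaw": 0, "claw": 5},
])

```text
time_s: 8.4
position: [0.4864, 0.0126, 0.2186]
tool_rot: [[-0.988, 0.156, 0.001], [0.156, 0.988, 0.0], [-0.001, 0.0, -1.0]]
ft_force: [0.4, 0.1, 0.5]
grip_width: 0.0504
gripper_force: 0.0
```

Run:
```python
from h import *
s=env.observe(); p=s['position']; print(p,s['ft_force'],s['grip_width'])
f=dispT(.5022,.1168,np.radians(81.2)); print('tab',f([-.105,0,.046]),f([-.169,0,.046])-f([-.105,0,.046]))
im,D=env.get_image('scene'); 
disc=np.c_[.033*np.cos(t),.033*np.sin(t),0*t+.115]; knob=np.c_[.011*np.cos(t),.011*np.sin(t),0*t+.144]
a=overlay('scene',im,(272,148,332,228),7,[f(disc),f(knob),f(TAB)])
C=cloud('scene',D); w=C[150:200,285:330]; m=(w[...,2]>.1)&(w[...,2]<.122); q=w[m]
q=q[np.hypot(*(q[:,:2]-[.5022,.1168]).T)<.031]
A=np.c_[q[:,:2]-[.5022,.1168],np.ones(len(q))]; print('plane',np.linalg.lstsq(A,q[:,2],rcond=None)[0],len(q))
b=im; save('seat.png',a)
```

```text
[0.48638869 0.01262833 0.21862646] [0.40412542 0.14609827 0.49650963] 0.0504094789390038
tab [0.48613649 0.01303602 0.046     ] [-0.00979109 -0.06324662  0.        ]
plane [-0.02116048  0.02069225  0.11478277] 205
```

View pics/seat.png

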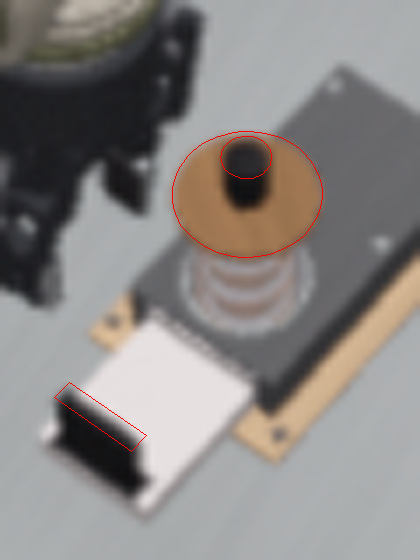

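The cover is seated and level: disc top at 0.1148 m (0.115 expected), disc and knob outlines on the overlay. Now down onto the tab, closing across its 10 mm thickness.

servo_tool([
  {"tx": 0, "ty": 0, "tz": -3, "yaw": 0, "claw": 4.5},
  {"tx": 0, "ty": 0, "tz": -4, "yaw": 0, "claw": 4.5},
  {"tx": 0, "ty": 0, "tz": -4, "yaw": 0, "claw": 4.5},
  {"tx": 0, "ty": 0, "tz": -3, "yaw": 0, "claw": 4.5},
  {"tx": 0, "ty": 0, "tz": -2, "yaw": 0, "claw": 4.5},
  {"tx": 0, "ty": 0, "tz": -0.9, "yaw": 0, "claw": 4.5},
  {"tx": 0, "ty": 0, "tz": 0, "yaw": 0, "claw": 4.5},
], newtons=50)

```text
time_s: 9.15
position: [0.4863, 0.0142, 0.0485]
tool_rot: [[-0.988, 0.153, -0.001], [0.153, 0.988, 0.0], [0.002, 0.0, -1.0]]
ft_force: [-0.3, -0.8, -0.6]
grip_width: 0.0451
gripper_force: 0.0
```

servo_tool([
  {"tx": 0, "ty": -0.1, "tz": -0.1, "yaw": 0, "claw": 3},
  {"tx": 0, "ty": 0, "tz": 0, "yaw": 0, "claw": 1.8},
  {"tx": 0, "ty": 0, "tz": 0, "yaw": 0, "claw": 0.4},
  {"tx": 0, "ty": 0, "tz": 0, "yaw": 0, "claw": 0.4},
  {"tx": 0, "ty": 0, "tz": 0, "yaw": 0, "claw": 0.4},
  {"tx": 0, "ty": 0, "tz": 0, "yaw": 0, "claw": 0.4},
], newtons=50)

```text
time_s: 9.75
position: [0.4869, 0.0124, 0.049]
tool_rot: [[-0.988, 0.154, 0.002], [0.154, 0.988, -0.0], [-0.002, 0.0, -1.0]]
ft_force: [-0.4, 2.5, 8.0]
grip_width: 0.0089
gripper_force: 51.6
```

Tab gripped (8.9 mm, 51 N), slide at home. Pulling slowly along (−0.153, −0.988), 58 mm first.

servo_tool([
  {"tx": -0.03, "ty": -0.2, "tz": 0, "yaw": 0, "claw": 0.4},
  {"tx": -0.06, "ty": -0.4, "tz": 0, "yaw": 0, "claw": 0.4},
  {"tx": -0.08, "ty": -0.5, "tz": 0, "yaw": 0, "claw": 0.4},
  {"tx": -0.08, "ty": -0.5, "tz": 0, "yaw": 0, "claw": 0.4},
  {"tx": -0.08, "ty": -0.5, "tz": 0, "yaw": 0, "claw": 0.4},
  {"tx": -0.08, "ty": -0.5, "tz": 0, "yaw": 0, "claw": 0.4},
  {"tx": -0.08, "ty": -0.5, "tz": 0, "yaw": 0, "claw": 0.4},
  {"tx": -0.08, "ty": -0.5, "tz": 0, "yaw": 0, "claw": 0.4},
  {"tx": -0.08, "ty": -0.5, "tz": 0, "yaw": 0, "claw": 0.4},
  {"tx": -0.08, "ty": -0.5, "tz": 0, "yaw": 0, "claw": 0.4},
  {"tx": -0.08, "ty": -0.5, "tz": 0, "yaw": 0, "claw": 0.4},
  {"tx": -0.06, "ty": -0.4, "tz": 0, "yaw": 0, "claw": 0.4},
  {"tx": -0.04, "ty": -0.25, "tz": 0, "yaw": 0, "claw": 0.4},
  {"tx": 0, "ty": 0, "tz": 0, "yaw": 0, "claw": 0.4},
  {"tx": 0, "ty": 0, "tz": 0, "yaw": 0, "claw": 0.4},
])

```text
time_s: 11.25
position: [0.478, -0.0445, 0.049]
tool_rot: [[-0.988, 0.155, 0.003], [0.155, 0.988, 0.001], [-0.002, 0.001, -1.0]]
ft_force: [2.6, 7.9, 6.7]
grip_width: 0.0094
gripper_force: 51.5
```

Run:
```python
from h import *
s=env.observe(); p=s['position']; print(p,s['ft_force'],s['grip_width'],'travel',np.dot(p[:2]-[.4869,.0124],[-.153,-.988]))
f=dispT(.5022,.1168,np.radians(81.2))
EDGE=np.array([[-.034,.042,.04],[-.034,-.042,.04]])
o=[]
for n,b in(('scene',(265,165,325,235)),('top',(300,190,350,240))):
    im,D=env.get_image(n); np.savez(n+'3.npz',im=im,D=D)
    a=overlay(n,im,b,8,[f(EDGE)]); o.append(cv2.copyMakeBorder(a,0,560-a.shape[0],0,0,cv2.BORDER_CONSTANT)[:, :400])
    hsv=cv2.cvtColor(im,cv2.COLOR_RGB2HSV)
    m=((hsv[...,0]<6)|(hsv[...,0]>172))&(hsv[...,1]>130)&(hsv[...,2]>80); w=np.zeros_like(m); w[b[1]:b[3],b[0]:b[2]]=1
    ys,xs=np.nonzero(m&w)
    if len(xs):
        P=np.array([at_z(n,u,v,.033) for u,v in zip(xs,ys)]); l=(P[:,:2]-[.5022,.1168])@[np.cos(np.radians(81.2)),np.sin(np.radians(81.2))]
        print(n,len(xs),'red line local x mean',l.mean(),l.min(),l.max())
save('pull.png',np.hstack(o))
```

```text
[ 0.47803236 -0.04450902  0.0489514 ] [2.64085818 7.90156661 6.70776702] 0.009418420909267453 travel 0.05758285728683161
```

View pics/pull.png

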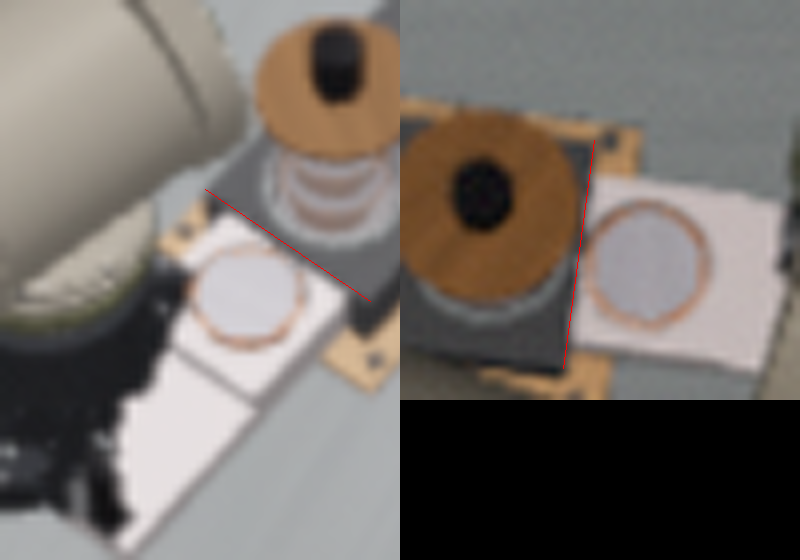

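The deck edge (red overlay) lies on the metal edge. The capsule's ring is just out — top crop centre (647,264), scene crop centre (246,297) — and the red line is still hidden, as expected near 57 mm. Measuring the pocket position.

Run:
```python
from h import *
d=np.array([np.cos(np.radians(81.2)),np.sin(np.radians(81.2))])
for n,u,v in(('top',300+(647.5-400-3.5)/8,190+(264-3.5)/8),('scene',265+(246.5-3.5)/8,165+(297-3.5)/8)):
    P=at_z(n,u,v,.034); print(n,P.round(4),'slide',-(P[:2]-[.5022,.1168])@d)
```

```text
top [0.4935 0.0584 0.034 ] slide 0.05906540576603296
scene [0.4933 0.0574 0.034 ] slide 0.0600810734246646
```

servo_tool([
  {"tx": -0.03, "ty": -0.2, "tz": 0, "yaw": 0, "claw": 0.4},
  {"tx": -0.03, "ty": -0.2, "tz": 0, "yaw": 0, "claw": 0.4},
  {"tx": -0.02, "ty": -0.15, "tz": 0, "yaw": 0, "claw": 0.4},
  {"tx": 0, "ty": 0, "tz": 0, "yaw": 0, "claw": 0.4},
  {"tx": 0, "ty": 0, "tz": 0, "yaw": 0, "claw": 0.4},
])

```text
time_s: 11.85
position: [0.4772, -0.0499, 0.0489]
tool_rot: [[-0.988, 0.155, 0.002], [0.155, 0.988, 0.001], [-0.002, 0.001, -1.0]]
ft_force: [3.0, 7.9, 6.6]
grip_width: 0.0094
gripper_force: 51.5
```

Run:
```python
from h import *
f=dispT(.5022,.1168,np.radians(81.2)); o=[]
for n,b in(('scene',(275,165,325,235)),('top',(300,190,350,240))):
    im,D=env.get_image(n); np.savez(n+'4.npz',im=im,D=D)
    ring=lambda s:f(np.c_[.022*np.cos(t)-s,.022*np.sin(t),0*t+.034])
    a=overlay(n,im,b,8,[ring(.064)]); o.append(cv2.copyMakeBorder(a,0,560-a.shape[0],0,0,cv2.BORDER_CONSTANT))
save('final.png',np.hstack(o))
s=env.observe(); print(s['position'],s['ft_force'],np.abs(s['qvel']).max(),s['time_s'])
```

```text
[ 0.47723449 -0.04987649  0.04893382] [2.93992809 7.84452581 6.87549472] 0.10012566411345106 11.95
```

View pics/final.png

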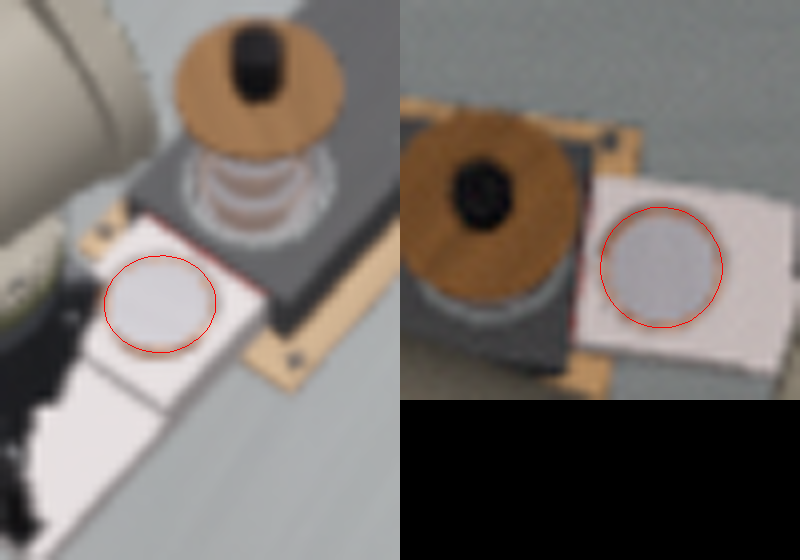

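The red line is just showing along the deck's front edge (scene crop (160,220)–(262,290); top crop x≈580). The capsule ring sits on the 64 mm overlay and the cover is still seated. Hold briefly, then hand in.

servo_tool([
  {"tx": 0, "ty": 0, "tz": 0, "yaw": 0, "claw": 0.4},
  {"tx": 0, "ty": 0, "tz": 0, "yaw": 0, "claw": 0.4},
  {"tx": 0, "ty": 0, "tz": 0, "yaw": 0, "claw": 0.4},
])

```text
time_s: 12.25
position: [0.4772, -0.0499, 0.0489]
tool_rot: [[-0.988, 0.155, 0.003], [0.155, 0.988, 0.001], [-0.002, 0.001, -1.0]]
ft_force: [2.9, 8.9, 5.6]
grip_width: 0.0093
gripper_force: 51.5
```

```bash
python3 -c "
from rig import env
print(env.observe()['position']); print(env.close_job())"
```

```text
[ 0.47721312 -0.0498558   0.04892506]
the job is handed in; nothing more can be done
None
```

The job is handed in (no verdict was returned): the cover is seated level on the tube, and the slide is held by its tab at about 64 mm, with the red line at the deck's front edge and the capsule in its pocket.

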